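# Free the knurled nut from the clamp fixture

## Task

On the inspection bench, unscrew the round knurled nut from its clamp (counter-clockwise seen from above, a bit under a quarter turn, until it frees), lift it straight up off its stud and set it down flat in the grey tray, same way up. Leave the star-shaped nut on the other clamp where it is.

Things in the scene. Friction and masses are not known exactly. Their poses are not given: they have to be found in the camera images.
- knurled_nut: round steel nut with ribbed (knurled) rim, 44 mm diameter, 26 mm high, bore 27 mm, 0.13 to 0.25 kg; origin at the centre of its underside, z up. It starts tight, underside 57 mm above the bench. Coarse right-hand thread, lead 24 mm per turn: counter-clockwise from above it climbs up to 5 mm, frees at 60 degrees and lifts straight off anywhere from 65 to 125 (75 to 80 is best, in one grasp).
- clamp: fixed clamp with the knurled nut: dark base 124 x 80 x 14 mm, green block, steel strap 104 x 40 mm (top at 52 mm), washer of 37 mm diameter (top at 57 mm, the nut's seat), upright stud, 24 mm over the thread, its end 90 mm above the bench, 7 mm above the tight nut. Origin on the stud's axis at bench level, z up, x along the strap. The second clamp is identical.
- star_nut: steel star nut with five round lobes, 62 mm across, 26 mm high, tight on the second clamp; origin at the centre of its underside. It stays where it is.
- tray: fixed open grey plastic tray, 160 x 160 mm outside, walls 4 mm thick and 25 mm high, inner floor 4 mm above the bench; origin at the centre of its underside, z up.
Mind the look-alikes: they are no part of the job. Leave any purple or red look-alike of the knurled_nut alone.

How it is judged (in metres and radians):
On the way:
1. the knurled nut is off its stud: lifted over the stud's end (z of knurled_nut in the frame of clamp above 0.09 m), for 0.1 s.
At the end, for the whole second after the job is handed in: The knurled nut lies at rest inside the tray, flat on its floor (underside within 5 mm of it, tilted less than 10 degrees, same way up), released; anywhere inside the walls will do (x of knurled_nut in the frame of tray between -0.056 and 0.056 m and y of knurled_nut in the frame of tray between -0.056 and 0.056 m and z of knurled_nut in the frame of tray below 0.009 m and angle between knurled_nut's own z axis and vertical below 0.17 rad and linear speed of knurled_nut below 0.02 m/s); the robot touches nothing.
It fails at once if the star nut is moved more than 10 mm (distance of star_nut from where it was at the start of the episode above 0.01 m).
It also fails if it takes over 48 s, if anything falls off the work surface, if the arm or the gripper's body presses on something with over 40 N, if the wrist force passes 120 N, or if a joint passes its speed limit or range.

## Robot

A 6-joint arm with a two-finger parallel gripper is mounted at the origin on the work surface. World frame = base frame: x ahead of the robot, y to its left, z up, the work surface at z = 0. Lengths are in mm, angles in degrees, forces in N, time in s.
With the tool pointing down it reaches from about 250 to 850 mm from the base axis. Payload 12.5 kg.
Tool frame: the origin (TCP) lies on the centre line of the jaws, within the pads' length; the fingertips stand 11 mm ahead of it and the grasp point (between the pads) lies 8 mm behind it; z points along the fingers, y is the line along which they close (so a half turn about z gives the same grasp; the last joint's range is limited). The gripper opens to 93 mm and grips with 3 to 60 N. Pads are 15 mm wide; open, the fingers measure 128 mm over their backs; the gripper's body (75 mm by 188 mm) begins 65 mm behind the grasp point.
Start: joints at [-80.592, 20.094, 94.641, -0, 65.266, -4.847], TCP at [135.453, -533.045, 229.633] pointing down, gripper open.
Joint ranges: [-157.81, 157.81], [-45, 120.19], [0.68, 151.7], [-89.99, 269.99], [4.06, 180], [-164.3, 164.3]. Speed limits (degrees/s): [127.2, 127.2, 159.86, 180, 180, 180].

## Interface

Orientations are given as [roll, pitch, yaw] about the fixed x, y, z axes, in that order (R = Rz(yaw) Ry(pitch) Rx(roll)).
In Python, from cell import monitor, imaging, job gives the robot as it stands. The module is installed in compiled form; this text tells all that it offers.
- The arm moves only by the shell command python3 -m crank 'ROWS' [FORCE]. ROWS is a JSON object of lists of equal length, an entry for each row: "travel": the shift along the world's x, y, z in units of 0.03 m (1.0 is 0.03 m), a list of three; "delta_rot": the turn, a rotation vector about the world's x, y, z in units of 0.08 rad (1.0 is 0.08 rad), a list of three; "fingers": the opening, from 0 (shut) to 1 (fully open). A call has 1 to 10 rows; each row shifts and turns the commanded pose from where the row before left it; what a row does not reach is not made up. A row lasts 1/10 s, in which the tool goes at most 50 mm and 8.59 degrees, less where a joint would pass 70% of its speed; a pose out of reach is approached as far as the arm can. A call with a number of a shift or a turn outside -1 to 1 is refused whole. A call with a gripper value outside its range is refused whole. The fingers move at their own pace and stop on an object; FORCE is the grip in N (left out, the last holds). Time passes only in rows, so rows that do not move let the fingers close. It gives the time, the measured TCP pose, the force, the opening and the grip force at its end, in the units of the state.
- monitor.get_obs(): the state, without advancing time (a new reading comes with each control period).
- imaging.capture(name): name is "scene" or "top" or "wrist"; returns a dict with "frame" (420x560x3 uint8, red, green, blue), "z_map" (420x560 float32, mm along the optical axis (not along the pixel's ray), 0 where there is no reading), "vfov" (degrees; the focal length in pixels is half the picture's height over the tangent of half this angle, whatever the lens; pixels are square), "cx", "cy" (the principal point, pixels), "T" (4x4, takes a point from camera to world coordinates). Camera axes: x right, y down, z forward; pixel columns grow to the right and rows downward; lengths in mm; the calibration is good to about 2 mm. A picture is of the moment at which its call begins.
- job.job_done(): hands the job in; it is judged then, once.
The state is a dict: "t": time; "joint_positions": joint angles; "joint_vel": joint speeds; "tau": joint torques, N m; "ee_pos": TCP position; "tcp_rot": TCP orientation; "ft_force": force on the tool from outside, world axes, zero at the start; "ft_torque": the same for the moment, N m; "opening": finger opening in mm; "finger_force": force on a finger pad.
Only numpy, scipy, OpenCV 4.12 (cv2) and the standard library are available. Lean on these libraries where they do the work, as an engineer would, in place of code of your own. Each camera call takes 0.05 s, during which the arm holds its last target. There are 200 camera calls.

## Working session

There is one attempt and no reset: what is moved stays moved. The work goes in short steps, Python scripts to look and compute and a shell command to move; the robot and the scene stay as the last step left them, time stands still between calls to the robot, and variables do not carry over. Pictures are saved under pics/ and viewed, at most 10 in all, crops included, and the job is handed in when it is done.

```bash
mkdir -p pics
cat > h.py <<'E'
import numpy as np, cv2
from cell import monitor, imaging, job
def cap(n,fn=None):
    c=imaging.capture(n); np.savez('/tmp/%s.npz'%n,**c)
    if fn: cv2.imwrite('pics/'+fn,cv2.cvtColor(c['frame'],cv2.COLOR_RGB2BGR))
    return c
def world(c):
    z=c['z_map'].astype(float); H,W=z.shape; f=H/2/np.tan(np.radians(c['vfov'])/2)
    u,v=np.meshgrid(np.arange(W),np.arange(H))
    P=np.stack([(u-c['cx'])/f*z,(v-c['cy'])/f*z,z,np.ones_like(z)],-1)
    P=(P@np.array(c['T']).T)[...,:3]; P[z==0]=np.nan
    return P
E
python3 - <<'E'
from h import *
for n in('top','scene'):
    c=cap(n,n+'1.png'); print(n,c['vfov'],c['cx'],c['cy'],np.round(c['T'],2).tolist())
print(monitor.get_obs())
E
```

```text
top 49.579879206002246 280.2294565804175 204.37714520798704 [[-0.02, -1.0, 0.1, 489.51], [-1.0, 0.02, 0.01, 44.62], [-0.02, -0.1, -1.0, 979.79], [0.0, 0.0, 0.0, 1.0]]
scene 52.594046262276365 278.06341214090634 206.74353035132668 [[0.49, 0.63, -0.6, 1064.89], [0.87, -0.37, 0.33, -244.65], [-0.01, -0.68, -0.73, 691.3], [0.0, 0.0, 0.0, 1.0]]
{'t': 0.1, 'joint_positions': array([-8.05923941e+01,  2.01225247e+01,  9.46726307e+01, -9.09223789e-04,
        6.52649882e+01, -4.84629028e+00]), 'joint_vel': array([ 0.05484674, -0.05948296, -0.06041648,  0.01830227, -0.15508921,
        0.01311345]), 'tau': array([ 1.33615490e-04, -4.98028672e+01, -2.85702592e+01,  7.00219232e-02,
        2.39502388e-02, -5.02588784e-05]), 'ee_pos': array([ 135.40227651, -532.77045694,  229.14740126]), 'tcp_rot': array([-1.79940002e+02, -4.25864567e-03,  1.42542749e+01]), 'ft_force': array([-0.17848191,  0.3530016 ,  0.23707297]), 'ft_torque': array([0.00936188, 0.00255032, 0.01200555]), 'finger_force': 0.0, 'opening': 92.85837907926206}
```

View pics/top1.png

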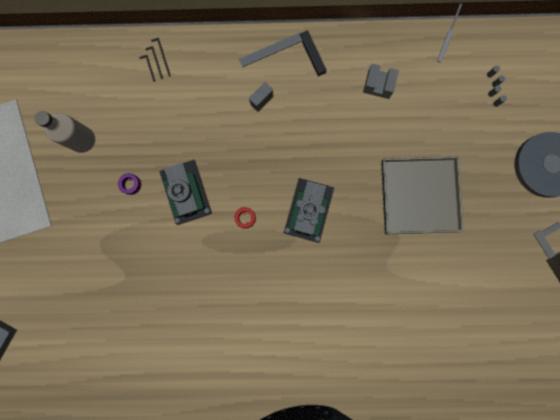

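View pics/scene1.png

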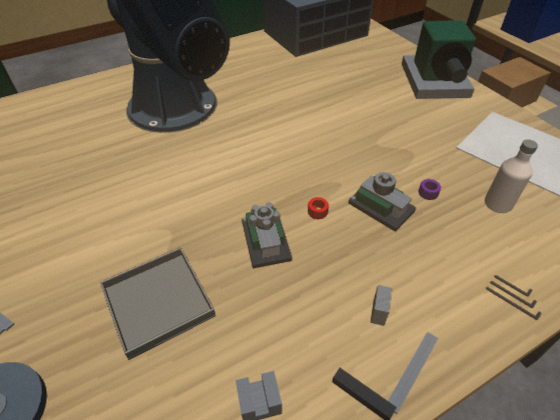

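The top picture shows the round nut at (178,190), the star nut at (310,210), the tray at (421,196) and the look-alikes at (129,184) purple and (245,217) red. The scene picture agrees. Next I measure them.

Run:
```python
from h import *
for n,r in (('top',[(140,150,80,85),(360,140,120,110)]),('scene',[(345,160,75,70),(90,240,135,120)])):
    c=dict(np.load('/tmp/%s.npz'%n)); P=world(c)
    x,y,w,h=r[0]; Q=P[y:y+h,x:x+w].reshape(-1,3); Q=Q[~np.isnan(Q[:,0])]
    print(n,'zmax',Q[:,2].max())
    for lo,hi in((77,87),(87,96),(46,55),(8,18)):
        S=Q[(Q[:,2]>lo)&(Q[:,2]<hi)]
        if len(S)<4: print(lo,len(S));continue
        rr=cv2.minAreaRect(S[:,:2].astype(np.float32)); ce=cv2.minEnclosingCircle(S[:,:2].astype(np.float32))
        print(lo,hi,len(S),'mean',S.mean(0).round(1),'rect',np.round(rr[0],1),np.round(rr[1],1),round(rr[2],1),'circ',np.round(ce[0],1),round(ce[1],1))
    x,y,w,h=r[1]; Q=P[y:y+h,x:x+w].reshape(-1,3); S=Q[(Q[:,2]>17)&(Q[:,2]<32)]
    rr=cv2.minAreaRect(S[:,:2].astype(np.float32)); print('tray',len(S),S.mean(0),rr)
```

```text
top zmax 93.36817643577194
77 87 278 mean [609.4 259.8  82.1] rect [609.6 260. ] [42.2 42.5] 2.2 circ [609.7 260.5] 22.3
87 96 40 mean [609.8 260.7  89.6] rect [610.1 260.9] [14.9 11.2] 71.0 circ [610.2 260.8] 7.6
46 55 599 mean [619.3 261.5  51.3] rect [617.7 262.3] [104.2  55.7] 18.1 circ [617.3 262.8] 54.5
8 18 608 mean [615.9 252.3  13.5] rect [608.4 286.1] [124.4 130. ] 17.4 circ [608.5 282.1] 85.3
tray 722 [ 600.29062849 -245.54832657   23.36126438] ((598.6875, -242.80078125), (160.5597381591797, 161.6287841796875), 0.6440860033035278)
scene zmax 93.51612939463655
77 87 244 mean [613.6 258.1  82.5] rect [611.7 260.5] [44.7 42.2] 60.0 circ [612.4 260.5] 22.9
87 96 36 mean [612.2 259.8  90.5] rect [611.  259.3] [14.4 12.2] 6.4 circ [610.8 260.2] 7.8
46 55 545 mean [627.2 259.3  51.9] rect [617.4 262.3] [107.2  60. ] 17.3 circ [619.1 261.9] 55.1
8 18 558 mean [644.2 249.8  14.3] rect [607.8 289.2] [124.7 140.5] 18.9 circ [611.6 282.5] 85.4
tray 1177 [ 605.50780264 -245.99257251   23.56231108] ((599.6121826171875, -242.4192657470703), (163.22451782226562, 160.0639190673828), 0.6778923869132996)
```

```bash
A='[0.58,0.98,0]'; python3 -m crank '{"travel":[[0.58,0.98,0],[0.58,0.98,0],[0.58,0.98,0],[0.58,0.98,0],[0.58,0.98,0],[0.58,0.98,0],[0.58,0.98,0],[0.58,0.98,0],[0.58,0.98,0],[0.58,0.98,0]],"delta_rot":[[0,0,0],[0,0,0],[0,0,0],[0,0,0],[0,0,0],[0,0,0],[0,0,0],[0,0,0],[0,0,0],[0,0,0]],"fingers":[1,1,1,1,1,1,1,1,1,1]}' 60
python3 -m crank '{"travel":[[0.58,0.98,0],[0.58,0.98,0],[0.58,0.98,0],[0.58,0.98,0],[0.58,0.98,0],[0.58,0.98,0],[0.58,0.98,0],[0.58,0.98,0],[0.58,0.98,0],[0.58,0.98,0]],"delta_rot":[[0,0,0],[0,0,0],[0,0,0],[0,0,0],[0,0,0],[0,0,0],[0,0,0],[0,0,0],[0,0,0],[0,0,0]],"fingers":[1,1,1,1,1,1,1,1,1,1]}'
```

```text
t: 1.1
ee_pos: [309.8, -237.7, 229.5]
tcp_rot: [-180.0, 0.0, 14.2]
ft_force: [1.0, 0.0, -0.8]
opening: 92.8
finger_force: 0.0
t: 2.1
ee_pos: [483.9, 56.4, 229.4]
tcp_rot: [-180.0, 0.0, 14.3]
ft_force: [0.9, -0.2, 0.5]
opening: 92.7
finger_force: 0.0
```

```bash
python3 -m crank '{"travel":[[0.6,0.97,0],[0.6,0.97,0],[0.6,0.97,0],[0.6,0.97,0],[0.6,0.97,0],[0.6,0.97,0],[0.6,0.97,0],[0,0,0],[0,0,0]],"delta_rot":[[0,0,0],[0,0,0],[0,0,0],[0,0,0],[0,0,0],[0,0,0],[0,0,0],[0,0,0],[0,0,0]],"fingers":[1,1,1,1,1,1,1,1,1]}'
python3 - <<'E'
from h import *
c=cap('wrist','w1.png'); P=world(c); Q=P.reshape(-1,3); Q=Q[~np.isnan(Q[:,0])]
Q=Q[np.hypot(Q[:,0]-610,Q[:,1]-260)<75]
for lo,hi in((77,86),(87,96),(55.5,77),(46,55)):
    S=Q[(Q[:,2]>lo)&(Q[:,2]<hi)]; 
    if len(S)<4: print(lo,len(S)); continue
    ce=cv2.minEnclosingCircle(S[:,:2].astype(np.float32)); print(lo,len(S),S.mean(0).round(1),np.median(S[:,2]),ce,cv2.minAreaRect(S[:,:2].astype(np.float32)))
E
```

```text
t: 3.0
ee_pos: [609.1, 258.9, 228.8]
tcp_rot: [180.0, 0.1, 14.3]
ft_force: [-0.4, -0.2, 0.4]
opening: 92.8
finger_force: 0.0
77 1012 [611.3 260.   82.4] 82.86511790679577 ((610.00390625, 259.8017883300781), 22.716476440429688) ((610.3113403320312, 260.1094665527344), (44.34077453613281, 44.056400299072266), 33.15279769897461)
87 176 [610.5 260.   89.7] 89.72866626646706 ((610.0689086914062, 259.8397521972656), 7.593132019042969) ((610.1456298828125, 260.0607604980469), (14.757563591003418, 14.04450798034668), 14.703266143798828)
55.5 352 [613.8 260.7  67.7] 66.863228053234 ((612.6567993164062, 260.8445739746094), 22.0966739654541) ((615.8351440429688, 262.071533203125), (36.35438537597656, 36.1842041015625), 67.58875274658203)
46 1894 [630.9 266.1  52.1] 52.109543417680214 ((618.0225219726562, 261.9570617675781), 54.447811126708984) ((618.518310546875, 259.8385009765625), (105.13086700439453, 51.167076110839844), 20.02633285522461)
```

View pics/w1.png

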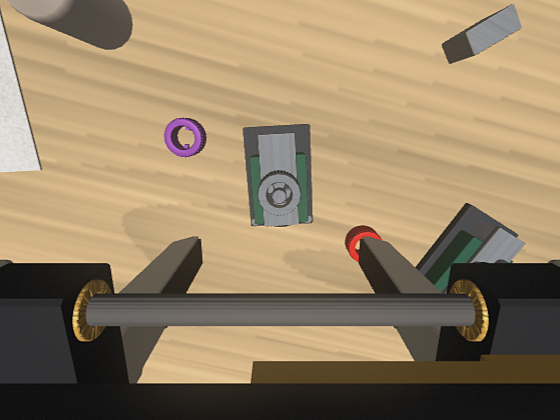

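The wrist view shows the nut at (280,193) with the strap clear around it. It measures (610.2, 260.0) with its top at 83, matching the other cameras. I'll descend to TCP z ≈ 68 and grip.

```bash
python3 -m crank '{"travel":[[0.04,0.04,-0.5],[0,0,-0.9],[0,0,-0.9],[0,0,-0.9],[0,0,-0.9],[0,0,-0.7],[0,0,-0.4],[0,0,-0.17],[0,0,0],[0,0,0]],"delta_rot":[[0,0,0],[0,0,0],[0,0,0],[0,0,0],[0,0,0],[0,0,0],[0,0,0],[0,0,0],[0,0,0],[0,0,0]],"fingers":[1,1,1,1,1,1,1,1,1,1]}' 60
python3 -m crank '{"travel":[[0,0,0],[0,0,0],[0,0,0],[0,0,0],[0,0,0],[0,0,0],[0,0,0],[0,0,0],[0,0,0],[0,0,0]],"delta_rot":[[0,0,0],[0,0,0],[0,0,0],[0,0,0],[0,0,0],[0,0,0],[0,0,0],[0,0,0],[0,0,0],[0,0,0]],"fingers":[0.3,0.3,0.3,0.3,0.3,0.3,0.3,0.3,0.3,0.3]}' 60
```

```text
t: 4.05
ee_pos: [611.2, 259.9, 69.5]
tcp_rot: [-180.0, -0.1, 14.2]
ft_force: [-0.1, 0.7, 0.3]
opening: 93.0
finger_force: 0.0
t: 5.05
ee_pos: [610.6, 259.9, 68.5]
tcp_rot: [-180.0, 0.0, 14.3]
ft_force: [0.2, -0.6, 0.3]
opening: 43.2
finger_force: 60.0
```

```bash
python3 -m crank '{"travel":[[0,0,0.01],[0,0,0.01],[0,0,0.01],[0,0,0.01],[0,0,0.01],[0,0,0.01]],"delta_rot":[[0,0,0.5],[0,0,0.8],[0,0,1],[0,0,1],[0,0,1],[0,0,1]],"fingers":[0.2,0.2,0.2,0.2,0.2,0.2]}' 60; python3 -c "
from h import *
o=monitor.get_obs();print(o['ft_torque'],o['ft_force'],o['opening'])"
```

```text
t: 5.65
ee_pos: [610.4, 259.7, 70.0]
tcp_rot: [-180.0, 0.0, 38.7]
ft_force: [0.4, 0.1, -2.6]
opening: 43.4
finger_force: 60.0
[-0.05750286 -0.00781742  0.00159866] [ 0.41672194  0.07825483 -2.56202698] 43.37966743783757
```

```bash
python3 -m crank '{"travel":[[0,0,0.01],[0,0,0.01],[0,0,0.01],[0,0,0.01],[0,0,0.01],[0,0,0.01],[0,0,0.01],[0,0,0.01],[0,0,0.01],[0,0,0.01]],"delta_rot":[[0,0,1],[0,0,1],[0,0,1],[0,0,1],[0,0,1],[0,0,1],[0,0,1],[0,0,1],[0,0,1],[0,0,1]],"fingers":[0.2,0.2,0.2,0.2,0.2,0.2,0.2,0.2,0.2,0.2]}' 60
python3 -m crank '{"travel":[[0,0,0.01],[0,0,0.01],[0,0,0],[0,0,0]],"delta_rot":[[0,0,0.9],[0,0,0.8],[0,0,0],[0,0,0]],"fingers":[0.2,0.2,0.2,0.2]}' 60
python3 -c "
from h import *
o=monitor.get_obs();print(o['ft_torque'],o['ft_force'],o['opening'])"
```

```text
t: 6.65
ee_pos: [610.4, 259.7, 73.0]
tcp_rot: [-180.0, 0.0, 84.6]
ft_force: [0.2, -0.6, -1.3]
opening: 43.5
finger_force: 60.0
t: 7.05
ee_pos: [610.5, 259.8, 73.7]
tcp_rot: [-180.0, 0.0, 92.1]
ft_force: [-0.4, 0.5, -2.0]
opening: 43.1
finger_force: 60.0
[-0.07526031 -0.0741731  -0.00355258] [-0.37725188  0.54062778 -2.01509083] 43.051447393279325
```

Force shows only about the nut's weight, so it appears free. I'll start lifting gently and watch the force.

```bash
python3 -m crank '{"travel":[[0,0,0.05],[0,0,0.1],[0,0,0.1],[0,0,0.1]],"delta_rot":[[0,0,0],[0,0,0],[0,0,0],[0,0,0]],"fingers":[0.2,0.2,0.2,0.2]}' 60
```

```text
t: 7.45
ee_pos: [610.7, 259.9, 84.8]
tcp_rot: [180.0, -0.0, 92.2]
ft_force: [0.8, -0.4, -1.8]
opening: 43.5
finger_force: 60.0
```

```bash
python3 -m crank '{"travel":[[0,0,0.2],[0,0,0.3],[0,0,0.4],[0,0,0.5],[0,0,0.6],[0,0,0.6],[0,0,0.6],[0,0,0.5],[0,0,0],[0,0,0]],"delta_rot":[[0,0,0],[0,0,0],[0,0,0],[0,0,0],[0,0,0],[0,0,0],[0,0,0],[0,0,0],[0,0,0],[0,0,0]],"fingers":[0.2,0.2,0.2,0.2,0.2,0.2,0.2,0.2,0.2,0.2]}' 60
python3 -c "
from h import *
cap('scene','s2.png')
im=cv2.imread('pics/s2.png')[60:260,260:500]; cv2.imwrite('pics/s2c.png',cv2.resize(im,None,fx=3,fy=3))"
```

```text
t: 8.45
ee_pos: [610.5, 259.8, 195.4]
tcp_rot: [180.0, -0.0, 92.2]
ft_force: [-0.3, 0.8, -3.6]
opening: 43.6
finger_force: 60.0
```

View pics/s2c.png

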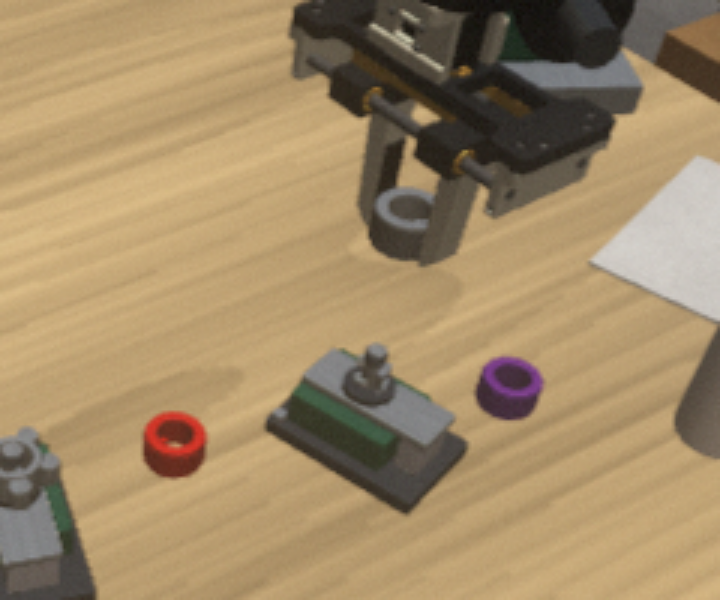

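The nut is held level between the fingers (crop pixel 405,222) and the stud is bare. Carrying it to the tray.

```bash
python3 -m crank '{"travel":[[0,-0.4,0],[0,-0.8,0],[-0.04,-0.95,0],[-0.04,-0.95,0],[-0.04,-0.95,0],[-0.04,-0.95,0],[-0.04,-0.95,0],[-0.04,-0.95,0],[-0.04,-0.95,0],[-0.04,-0.95,0]],"delta_rot":[[0,0,0],[0,0,0],[0,0,0],[0,0,0],[0,0,0],[0,0,0],[0,0,0],[0,0,0],[0,0,0],[0,0,0]],"fingers":[0.2,0.2,0.2,0.2,0.2,0.2,0.2,0.2,0.2,0.2]}' 60
python3 -m crank '{"travel":[[0,-0.95,0],[0,-0.95,0],[0,-0.95,0],[0,-0.95,0],[0,-0.95,0],[0,-0.95,0],[0,-0.9,0],[0,-0.75,0],[0,-0.4,0],[0,0,0]],"delta_rot":[[0,0,0],[0,0,0],[0,0,0],[0,0,0],[0,0,0],[0,0,0],[0,0,0],[0,0,0],[0,0,0],[0,0,0]],"fingers":[0.2,0.2,0.2,0.2,0.2,0.2,0.2,0.2,0.2,0.2]}' 60
```

```text
t: 9.5
ee_pos: [600.3, -6.0, 194.7]
tcp_rot: [-179.9, -0.0, 92.2]
ft_force: [1.1, -0.1, -1.4]
opening: 43.7
finger_force: 60.0
t: 10.5
ee_pos: [600.4, -238.0, 194.8]
tcp_rot: [-179.9, -0.0, 92.1]
ft_force: [0.6, 0.6, -1.9]
opening: 43.6
finger_force: 60.0
```

```bash
python3 -m crank '{"travel":[[0,-0.15,-0.5],[0,0,-0.9],[0,0,-0.95],[0,0,-0.95],[0,0,-0.95],[0,0,-0.8],[0,0,-0.5],[0,0,-0.2],[0,0,0],[0,0,0]],"delta_rot":[[0,0,0],[0,0,0],[0,0,0],[0,0,0],[0,0,0],[0,0,0],[0,0,0],[0,0,0],[0,0,0],[0,0,0]],"fingers":[0.2,0.2,0.2,0.2,0.2,0.2,0.2,0.2,0.2,0.2]}' 60
python3 -m crank '{"travel":[[0,0,-0.06],[0,0,-0.06],[0,0,-0.03],[0,0,0]],"delta_rot":[[0,0,0],[0,0,0],[0,0,0],[0,0,0]],"fingers":[0.2,0.2,0.2,0.2]}'
```

```text
t: 11.5
ee_pos: [601.6, -241.3, 23.9]
tcp_rot: [179.9, 0.0, 92.2]
ft_force: [-0.0, 0.0, -1.5]
opening: 43.4
finger_force: 60.0
t: 11.9
ee_pos: [601.0, -241.2, 18.4]
tcp_rot: [-180.0, 0.0, 92.2]
ft_force: [0.2, -0.3, -1.8]
opening: 42.9
finger_force: 60.0
```

```bash
python3 -m crank '{"travel":[[0,0,-0.03],[0,0,-0.03],[0,0,0]],"delta_rot":[[0,0,0],[0,0,0],[0,0,0]],"fingers":[0.2,0.2,0.2]}'
```

```text
t: 12.2
ee_pos: [601.0, -241.1, 16.5]
tcp_rot: [-180.0, -0.0, 92.2]
ft_force: [0.2, -0.1, -2.5]
opening: 43.3
finger_force: 60.0
```

```bash
python3 -m crank '{"travel":[[0,0,-0.02],[0,0,0]],"delta_rot":[[0,0,0],[0,0,0]],"fingers":[0.2,0.2]}'; python3 -m crank '{"travel":[[0,0,0],[0,0,0],[0,0,0],[0,0,0],[0,0,0]],"delta_rot":[[0,0,0],[0,0,0],[0,0,0],[0,0,0],[0,0,0]],"fingers":[0.55,0.65,0.7,0.7,0.7]}'
```

```text
t: 12.4
ee_pos: [601.0, -241.1, 16.0]
tcp_rot: [-180.0, -0.0, 92.2]
ft_force: [0.3, -0.7, -1.2]
opening: 43.2
finger_force: 60.0
t: 12.9
ee_pos: [601.1, -241.2, 16.1]
tcp_rot: [180.0, 0.0, 92.2]
ft_force: [0.0, 0.1, -0.1]
opening: 65.2
finger_force: 0.0
```

Released. Retreating and checking.

```bash
python3 -m crank '{"travel":[[0,0,0.2],[0,0,0.4],[0,0,0.7],[0,0,0.9],[0,0,0.9],[0,0,0.9],[0,0,0.9],[0,0,0.5],[0,0,0],[0,0,0]],"delta_rot":[[0,0,0],[0,0,0],[0,0,0],[0,0,0],[0,0,0],[0,0,0],[0,0,0],[0,0,0],[0,0,0],[0,0,0]],"fingers":[0.7,0.7,0.7,0.7,0.7,0.7,0.7,0.7,0.7,0.7]}'
python3 - <<'E'
from h import *
cap('scene','s3.png')
c=cap('wrist'); P=world(c); Q=P.reshape(-1,3); Q=Q[~np.isnan(Q[:,0])]
Q=Q[np.hypot(Q[:,0]-601,Q[:,1]+241)<45]; S=Q[(Q[:,2]>24)&(Q[:,2]<40)]
print(len(S),np.median(S[:,2]),S.mean(0),cv2.minEnclosingCircle(S[:,:2].astype(np.float32)))
E
```

```text
t: 13.9
ee_pos: [600.7, -241.0, 177.4]
tcp_rot: [-180.0, -0.0, 92.2]
ft_force: [-0.0, -0.6, 0.0]
opening: 65.2
finger_force: 0.0
941 29.89365666095688 [ 601.0257383  -240.00240181   29.62476262] ((601.2706909179688, -241.05113220214844), 22.648591995239258)
```

View pics/s3.png

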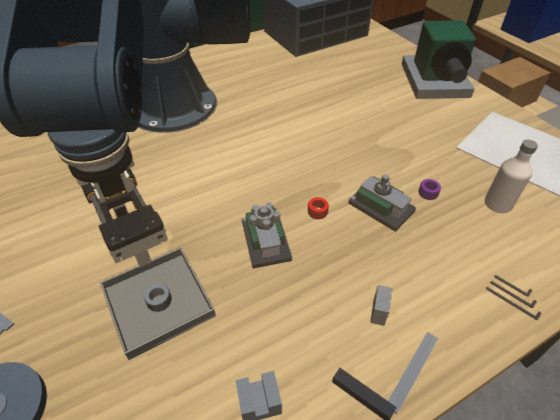

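The nut lies flat in the tray at (157,296), its top at z ≈ 30 as expected. The star nut at (265,215) is untouched and the arm is clear.

```bash
python3 -c "
from cell import job
print(job.job_done())"
```

```text
the job is handed in; nothing more can be done
None
```

The knurled nut is unscrewed, lifted off its stud and lying flat and released in the grey tray, and the star nut was left alone; I handed the job in at about 14 s, and it returned no verdict.

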